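# Clamp a damper reservoir in the bench fixture

### The arm

A 6-joint arm with a two-finger parallel gripper is mounted at the origin on the work surface. World frame = base frame: x ahead of the robot, y to its left, z up, the work surface at z = 0. Lengths are in mm, angles in degrees, forces in N, time in s.
With the tool pointing down it reaches from about 350 to 975 mm from the base axis. Payload 17.4 kg.
Tool frame: the origin (TCP) lies midway between the tips of the shut fingers; the grasp point (between the pads) lies 19 mm behind it (env.hold_point_z is the distance from the TCP to the grasp point, in mm); z points along the fingers, y is the line along which they close (so a half turn about z gives the same grasp; the last joint's range is limited). The gripper opens to 85 mm and grips with 20 to 120 N. Pads are 22 mm wide; open, the fingers measure 114 mm over their backs; the gripper's body (76 mm by 85 mm) begins 54 mm behind the grasp point. The pads swing forward as they close: fully open they stand 13 mm farther back than shut.
Start: joints at [-70.692, 6.646, 82.598, -0, 90.757, -2.166], TCP at [247.1, -628.151, 231.303] pointing down, gripper open.
Joint ranges: [-162.19, 162.19], [-47.58, 125.68], [4.15, 143.07], [-65.23, 245.23], [0.69, 171.88], [-170.13, 170.13]. Speed limits (degrees/s): [108.29, 108.29, 127.2, 180, 180, 180].

### API

Orientations are given as [roll, pitch, yaw] about the fixed x, y, z axes, in that order (R = Rz(yaw) Ry(pitch) Rx(roll)).
In Python, from workcell import env gives the robot as it stands.
- The arm moves only by the shell command python3 -m creep 'ROWS' [OPENING] [FORCE]. ROWS is text: rows parted by semicolons, each of 6 numbers parted by spaces: the shift along the tool's x, y, z in mm, then the turn, a rotation vector about the tool's x, y, z in degrees. A call has 1 to 5 rows; each row shifts and turns the commanded pose from where the row before left it, along the tool's axes as they then stand; what a row does not reach is not made up. A row lasts 1/12 s, in which the tool goes at most 41.7 mm and 7.16 degrees, less where a joint would pass 70% of its speed; a pose out of reach is approached as far as the arm can. A call is refused whole if a number of a shift passes 41.7 or a number of a turn 7.16, either way. A call with a gripper value outside its range is refused whole. OPENING is the finger opening in mm, from 0 to 85.4, set as the call begins (- or left out, the last holds). The fingers move at their own pace and stop on an object; FORCE is the grip in N (left out, the last holds). Time passes only in rows, so rows that do not move let the fingers close. It gives the time, the measured TCP pose, the force, the opening and the grip force at its end, in the units of the state.
- env.read_state(): the state, without advancing time (a new reading comes with each control period).
- env.get_image(name): name is "side" or "top" or "wrist"; returns a dict with "image" (480x640x3 uint8, blue, green, red), "fx", "fy", "cx", "cy" (pixels), "T" (4x4, takes a point from camera to world coordinates); the wrist camera has in their place "mount" (4x4, takes a point from camera to tool coordinates, whose origin is the TCP and whose axes are the flange's). Camera axes: x right, y up, looking along -z (the intrinsics and any distortion apply to the point x, -y, -z); pixel columns grow to the right and rows downward; lengths in mm; the calibration is good to about 2 mm. A picture is of the moment at which its call begins: read the wrist's pose just before it. There is no depth.
- env.sign_off(): hands the job in; it is judged then, once.
The state is a dict: "clock": time; "q": joint angles; "joint_velocities": joint speeds; "joint_torque": joint torques, N m; "position": TCP position; "orientation": TCP orientation; "contact_force": force on the tool from outside, world axes, zero at the start; "torque": the same for the moment, N m; "finger_gap": finger opening in mm; "finger_force": force on a finger pad.
Only numpy, scipy, OpenCV 4.12 (cv2) and the standard library are available. Lean on these libraries where they do the work, as an engineer would, in place of code of your own. Each camera call takes 0.05 s, during which the arm holds its last target. There are 200 camera calls.

### The job

Stand the aluminium damper canister upright on the bed of the red clamping fixture, between the rubber pad and the V-rest, and let go of it. Then turn the wing key clockwise until the pad clamps the canister against the V-rest with about 25 N (15 to 35 N; above 45 N its thin wall is spoilt), and let go. Do not lean on the thin sheet panel beside the wings, and leave the other things on the bench where they are.

Things in the scene. Friction and masses are not known exactly. Their poses are not given: they have to be found in the camera images.
- canister_mid (a point): Plain aluminium cylinder with a dark cap, a damper reservoir: 44 mm across, 80 mm tall, about 0.25 kg, standing loose and upright on the bench. The point is on its axis, half-way up (40 mm above its foot); z is up along the axis.
- fixture: Red clamping fixture fixed to the bench. Bed 110 mm (x) by 215 mm (y -115 to 100), top 20 mm above the bench. Origin on the bench under the pad's face with the key at 0; the lane runs along +y over x = 0. From -y to +y: panel, dark housing with the key on top, rubber pad 36 mm wide (z 32 to 58 mm) pushed towards +y 10 mm per radian of the key, steel V-rest 75 mm wide (top z 54 mm) opening to the pad.
- lane_spot (a point): Spot on the bed's top where the canister's foot can be stood, in the fixture's axes at y = 25.5 mm: there it fits with 2 mm or more to spare to the pad and to the V-rest. The V-rest is set anew each time and is not measured: pushed home in it, the canister's axis is 3.5 to 10.5 mm from this spot towards +y. Where it meets must be felt or seen.
- housing_top (a point): Middle of the key's base on the housing's top, 70 mm above the bench, in the fixture's axes. The housing is 70 by 70 mm: x -35 to 35, y -30 to 40 mm from here. The key turns about the upright line through this point.
- wing_grip (a point): Middle of the steel wing key, on its axis, 100 mm above the bench; turns with it. The key is a flat upright plate 8 mm thick, 72 mm from tip to tip, 80 to 110 mm above the bench, its round wing ends rising to 113 mm, on a hub 20 mm across. y runs along the wings, x across the thickness, z up. Grip it here, across the thickness, firmly (60 N or more).
- wing (a joint): Key angle, rad: 0 with wings square to the panel, growing clockwise from above, stop at 2.4; starts at 0 to 0.1. About 0.42 N m of friction holds it where left; less of it is felt at a halt, so compare with free turning felt in the same way. Once the canister meets pad and V-rest (at 0.7 to 1.4 rad) a spring adds 64 N of clamping per radian and 0.01 N m of torque per newton. It may be regripped.
- panel: Thin upright aluminium sheet beside the key, part of the fixture: 100 mm along x, 3 mm thick, 95 mm tall, its top 115 mm above the bench. Origin at the middle of its lower edge. Its face is 40 mm from the key's axis; the wing tips pass it 4 mm away, and widely opened fingers do not fit between. It bears at most 10 N.
- spring: Dark coil spring, 62 mm across, 85 mm tall, standing on the bench; a bystander. Origin at its foot.
- bushing: Low steel ring, 48 mm across, 30 mm tall; a bystander. Origin at its foot.
- wrench: Steel wrench 170 mm long lying on the bench; a bystander.
- driver: Screwdriver 190 mm long lying on the bench; a bystander.
- oil: Grey plastic bottle, 60 mm across, 160 mm tall; a bystander. Origin at its foot.
- cup: Paper-coloured open cup, 80 mm across, 100 mm tall; a bystander. Origin at its foot.
- stop: Black rubber bump stop, 48 mm across, 44 mm tall; a bystander. Origin at its foot.
Not all that is in view belongs to the job. What is shaped like the part that bears canister_mid but orange or purple is not meant.

How it is judged:
By the outcome, as a careful person would: the job done as asked, in the order asked, and still so for the second after the job is handed in, with the robot touching nothing.
It also fails if it takes over 69 s, if anything falls off the work surface, if the arm or the gripper's body presses on something with over 40 N, if the wrist force passes 120 N, or if a joint passes its speed limit or range.

## Working session

There is one attempt and no reset: what is moved stays moved. The work goes in short steps, Python scripts to look and compute and a shell command to move; the robot and the scene stay as the last step left them, time stands still between calls to the robot, and variables do not carry over. Pictures are saved under pics/ and viewed, at most 10 in all, crops included, and the job is handed in when it is done.

```bash
ls; mkdir -p pics; python3 - <<'E'
from workcell import env
import cv2
s=env.read_state(); print(s)
for n in("side","top"):
    d=env.get_image(n); cv2.imwrite(f"pics/{n}0.png",d["image"]); print({k:v for k,v in d.items() if k!="image"})
print(env.hold_point_z)
E
```

```text
pics
{'clock': 0.0, 'q': array([-7.06928314e+01,  6.67399042e+00,  8.26347599e+01,  1.16962199e-03,
        9.07562937e+01, -2.16354120e+00]), 'joint_velocities': array([-0.09509789, -0.00623858, -0.03735676,  0.08400923,  0.00281592,
       -0.01275024]), 'joint_torque': array([ 5.62465691e-03, -7.31971407e+01, -6.32495284e+01,  2.22780168e-04,
        6.33863572e-03, -1.68661910e-05]), 'position': array([ 247.02826511, -627.97636915,  230.57443716]), 'orientation': array([-1.79935046e+02, -3.62424408e-03,  2.14707226e+01]), 'contact_force': array([-0.65141049,  0.7398816 ,  0.25560306]), 'torque': array([ 0.00597267, -0.02506125, -0.03589206]), 'finger_force': 0.0, 'finger_gap': 85.20424270609313}
{'fx': 433.89983009500736, 'fy': 433.89983009500736, 'cx': 324.83268586626923, 'cy': 235.8918060446943, 'T': array([[-8.70527009e-01,  3.65316030e-01, -3.29737662e-01,
         2.46317337e+02],
       [-4.91858792e-01, -6.67729424e-01,  5.58759650e-01,
         5.26873290e+02],
       [-1.60516824e-02,  6.48599734e-01,  7.60960399e-01,
         8.22102300e+02],
       [ 0.00000000e+00,  0.00000000e+00,  0.00000000e+00,
         1.00000000e+00]])}
{'fx': 514.7049028759882, 'fy': 514.7049028759882, 'cx': 321.1337971951284, 'cy': 234.75434207147168, 'T': array([[ 3.98527624e-03,  9.95378036e-01, -9.59514587e-02,
         4.49979319e+02],
       [-9.99756918e-01,  6.04665852e-03,  2.12024248e-02,
         2.93601873e+01],
       [ 2.16846137e-02,  9.58436371e-02,  9.95160175e-01,
         1.15610519e+03],
       [ 0.00000000e+00,  0.00000000e+00,  0.00000000e+00,
         1.00000000e+00]])}
18.700000000000003
```

View pics/side0.png

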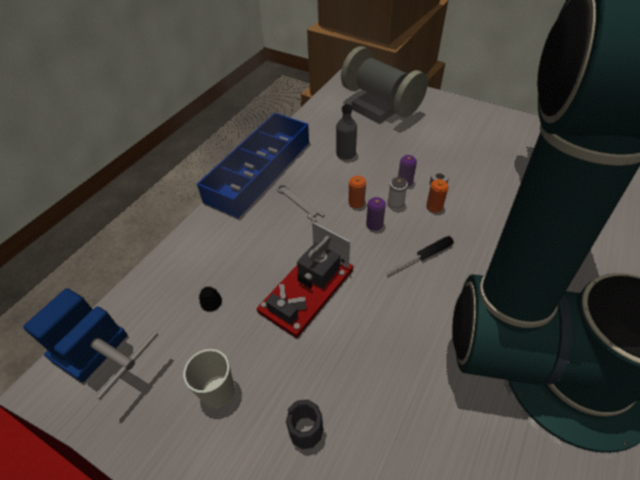

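View pics/top0.png

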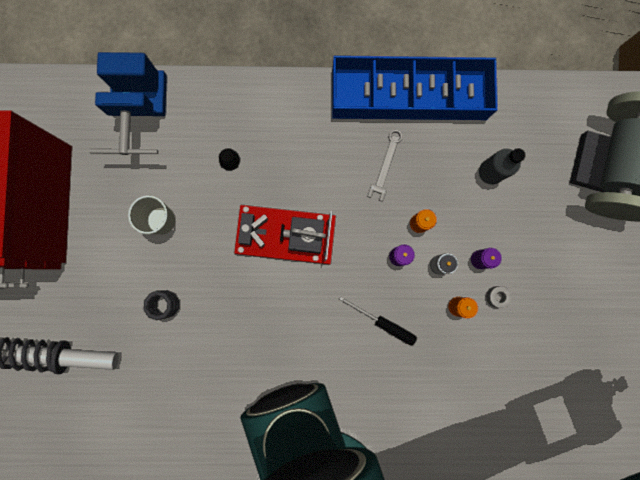

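The top view shows the canister (grey, dark cap) at about (446,264) among orange and purple look-alikes. The fixture's red bed spans about (235–336, 206–265), with its lane running left (world +y). Next I'll measure both.

```bash
cat > h.py <<'E'
import numpy as np, cv2
from workcell import env
def cast(d,uv,z,T=None):
    T=d["T"] if T is None else T
    uv=np.atleast_2d(uv).astype(float)
    r=np.c_[(uv[:,0]-d["cx"])/d["fx"],-(uv[:,1]-d["cy"])/d["fy"],-np.ones(len(uv))]@T[:3,:3].T
    o=T[:3,3]; return o+r*((z-o[2])/r[:,2])[:,None]
def proj(d,P,T=None):
    T=d["T"] if T is None else T
    p=(np.atleast_2d(P)-T[:3,3])@T[:3,:3]
    return np.c_[d["cx"]+d["fx"]*p[:,0]/-p[:,2], d["cy"]+d["fy"]*p[:,1]/p[:,2]]
E
python3 - <<'E'
from h import *
import cv2
d=env.get_image("top"); s=env.get_image("side")
out=[]
for n,d_,box in(("top",d,(220,190,350,280)),("side",s,(240,210,370,340))):
    im=d_["image"]; b,g,r=[im[...,i].astype(int) for i in range(3)]
    m=((r>90)&(g<50)&(b<50)).astype(np.uint8); k=np.zeros_like(m); k[box[1]:box[3],box[0]:box[2]]=1; m&=k
    c=np.vstack(cv2.findContours(m,0,1)[0]); h=cv2.convexHull(c)
    q=cv2.approxPolyN(h,4,ensure_convex=True) if hasattr(cv2,'approxPolyN') else None
    rect=cv2.minAreaRect(cast(d_,h[:,0],20)[:,:2].astype(np.float32))
    print(n,"rect",rect,"corners",cast(d_,q.reshape(-1,2),20)[:,:2].round(1).tolist())
a=cv2.resize(d["image"][190:320,225:515],None,fx=2.7,fy=2.7,interpolation=cv2.INTER_CUBIC)
cv2.imwrite("pics/c1.png",a); 
b=cv2.resize(s["image"][140:340,250:460],None,fx=2.9,fy=2.9,interpolation=cv2.INTER_CUBIC)
cv2.imwrite("pics/c2.png",b)
print("can top guess",cast(d,[446,264],80),"side proj",proj(s,cast(d,[446,264],80)))
E
```

```text
top rect ((560.3690185546875, 85.88802337646484), (212.5264129638672, 109.15872192382812), 83.9334716796875) corners [[494.8, -14.7], [518.0, 196.9], [624.9, 185.8], [603.9, -25.6]]
side rect ((558.4721069335938, 84.37796783447266), (211.88095092773438, 106.92211151123047), 83.75077819824219) corners [[517.9, 196.0], [623.3, 184.5], [609.3, 49.9], [493.3, -20.4]]
can top guess [[ 493.6147349  -256.15165442   80.        ]] side proj [[397.60622124 183.09918951]]
```

View pics/c1.png

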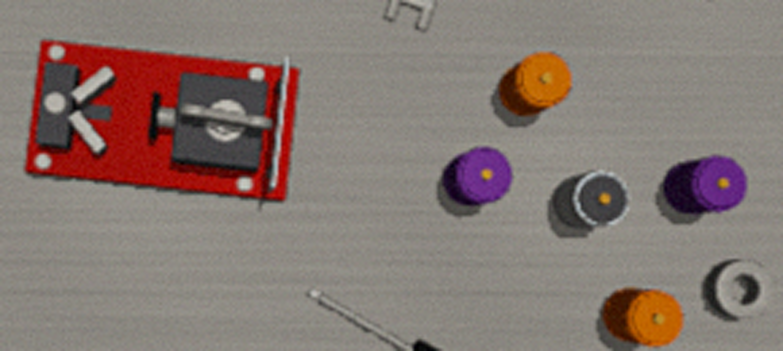

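View pics/c2.png

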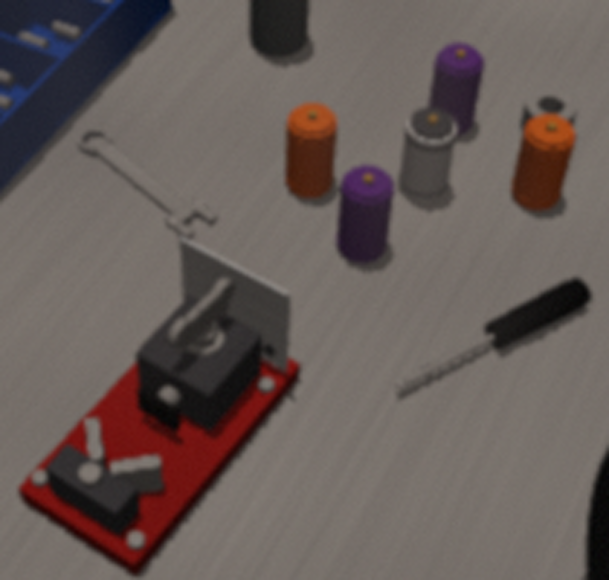

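The crops show the cap dots. The canister's is at top crop (605,198), which is pixel (449.1,263.3), and side crop (433,117), which is (399.3,180.3). The hub disc is at top crop (226,120), the panel's top edge runs from (287,58) to (274,188), and the neighbours' dots are clear. I'll triangulate these.

```bash
python3 - <<'E'
from h import *
d=env.get_image("top"); s=env.get_image("side")
t=lambda x,y:(225+x/2.7,190+y/2.7); sd=lambda x,y:(250+x/2.9,140+y/2.9)
def tri(u,v):
    A=[];B=[]
    for c,p in((d,u),(s,v)):
        p0=c["T"][:3,3]; r=cast(c,p,0)[0]-p0; r/=np.linalg.norm(r); M=np.eye(3)-np.outer(r,r); A.append(M);B.append(M@p0)
    x=np.linalg.lstsq(np.vstack(A),np.hstack(B),rcond=None)[0]; return x
can=tri(t(605,198),sd(433,117)); print("can",can)
print("can ring from top z80",cast(d,t(601,198),80))
for n,a,b in(("or1",(545,78),(312,117)),("pu1",(487,174),(369,178)),("pu2",(723,183),(460,53)),("or2",(657,318),(551,128))):
    x=tri(t(*a),sd(*b)); dx=x-can; print(n,x.round(1),"dist",np.hypot(*dx[:2]).round(1),"ang",np.degrees(np.arctan2(dx[1],dx[0])).round(1))
th=np.radians(-6.2); X=np.array([np.cos(th),np.sin(th)]);Y=np.array([-np.sin(th),np.cos(th)])
O=np.array([559.4,85.1])+7.5*Y; print("origin",O,"lane",O+25.5*Y)
f=lambda p:((p[:2]-O)@X,(p[:2]-O)@Y)
for z in(80,90): print("hub",z,f(cast(d,t(226,120),z)[0]))
for n,p,z in(("key end pad side",(185,112),110),("key end panel",(268,123),110),("panel top",(287,58),115),("panel top",(274,188),115),("pad L",(152,95),58),("pad L",(151,140),58),("vtip",(112,70),54),("vtip",(102,152),54),("V knob",(55,102),54)): print(n,np.round(f(cast(d,t(*p),z)[0]),1))
st=env.read_state(); print(st["position"],st["clock"])
E
```

```text
can [ 493.55709003 -261.86467072   84.78988728]
can ring from top z80 [[ 495.03058315 -259.54312137   80.        ]]
or1 [ 587.6 -218.    79.2] dist 103.8 ang 25.0
pu1 [ 511.7 -170.9   82.1] dist 92.7 ang 78.7
pu2 [ 506.2 -354.9   82.7] dist 93.9 ang -82.3
or2 [ 401.1 -301.6   80.4] dist 100.6 ang -156.7
origin [560.20999517  92.55613223] lane [562.96397874 117.90698181]
hub 80 (np.float64(0.5368067310062098), np.float64(-60.30734756496244))
hub 90 (np.float64(-0.4231144642527694), np.float64(-60.441384684388126))
key end pad side [  0.2 -29.2]
key end panel [ -1.  -92.5]
panel top [  49.2 -101.2]
panel top [ -49.6 -102.4]
pad L [15.8  0.6]
pad L [-19.9  -2.9]
vtip [32.5 35. ]
vtip [-33.5  34.8]
V knob [ 1.8 76.8]
[ 247.09541419 -628.08694435  231.05996983] 0.3
```

```bash
python3 -m creep '0 0 0 0 0 -6.7;0 0 0 0 0 -6.7;0 0 0 0 0 -6.7;0 0 0 0 0 -6.7;0 0 0 0 0 -6.7' 85 60
python3 -m creep '20 0 4 0 0 0;30 0 4 0 0 0;30 -1 4 0 0 0;30 -1 4 0 0 0;30 -1 4 0 0 0'
python3 -m creep '30 -1 4 0 0 0;30 -1 4 0 0 0;30 -1 4 0 0 0;30 -1 4 0 0 0;30 -1 4 0 0 0'
python3 -m creep '30 -1 4 0 0 0;30 0 4 0 0 0;30 0 4 0 0 0;30 0 4 0 0 0;20 0 4 0 0 0'
python3 -m creep '13 0 0 0 0 0;0 0 0 0 0 0;0 0 0 0 0 0'
cat >> h.py <<'E'
from scipy.spatial.transform import Rotation as R
def wrist(name=None):
    s=env.read_state(); d=env.get_image("wrist")
    W=np.eye(4); W[:3,:3]=R.from_euler('xyz',s["orientation"],degrees=True).as_matrix(); W[:3,3]=s["position"]
    d["T"]=W@d["mount"]
    if name: cv2.imwrite(f"pics/{name}.png",d["image"])
    return s,d
def move(s,tgt):  # world target -> tool shift
    Rm=R.from_euler('xyz',s["orientation"],degrees=True).as_matrix()
    return (Rm.T@(np.array(tgt)-s["position"])).round(1)
E
python3 - <<'E'
from h import *
s,d=wrist("w1"); print(s["position"],s["orientation"],d["mount"].round(3),d["fx"],d["cx"],d["cy"]); print(proj(d,[[494.2,-260.5,80],[494.2,-260.5,0]]))
E
```

```text
clock: 0.72
position: [247.1, -628.1, 231.2]
orientation: [-180.0, -0.0, 55.3]
contact_force: [-1.1, -0.0, -0.2]
finger_gap: 85.0
finger_force: 0.0
clock: 1.13
position: [325.5, -510.6, 211.0]
orientation: [-180.0, -0.0, 55.0]
contact_force: [-0.3, 0.0, -0.3]
finger_gap: 85.3
finger_force: 0.0
clock: 1.55
position: [407.5, -384.7, 191.2]
orientation: [180.0, 0.0, 55.0]
contact_force: [0.2, -0.3, 0.1]
finger_gap: 84.7
finger_force: 0.0
clock: 1.97
position: [487.6, -268.8, 171.3]
orientation: [180.0, -0.0, 55.0]
contact_force: [0.5, -0.8, -0.2]
finger_gap: 85.1
finger_force: 0.0
clock: 2.22
position: [494.0, -260.3, 171.5]
orientation: [180.0, 0.0, 55.0]
contact_force: [-0.1, -1.0, -0.6]
finger_gap: 85.6
finger_force: 0.0
[ 494.04776473 -260.27195429  171.52932154] [1.79991301e+02 1.51040098e-02 5.50271406e+01] [[ 2.00000e-03  9.56000e-01  2.95000e-01  7.61660e+01]
 [ 1.00000e+00 -2.00000e-03 -0.00000e+00 -1.89700e+00]
 [ 0.00000e+00  2.95000e-01 -9.56000e-01 -1.43133e+02]
 [ 0.00000e+00  0.00000e+00  0.00000e+00  1.00000e+00]] 403.58452061012036 317.5953263047557 233.72881115131577
[[321.02964058 239.79255918]
 [320.23869575 208.88963436]]
```

View pics/w1.png

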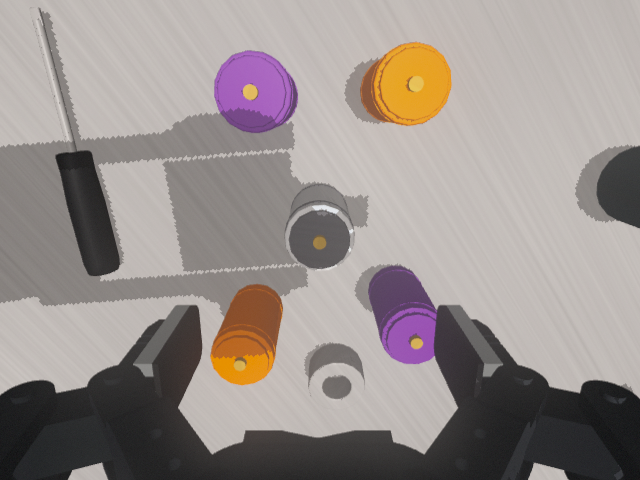

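The wrist view shows the cap's dot at (319,243), against a predicted (321,240), so the canister's position is good to about 1 mm. The jaw line is clear of the neighbours, so I'll descend and grasp.

```bash
python3 -m creep '0 0 20 0 0 0;0 0 25 0 0 0;0 0 25 0 0 0;0 0 25 0 0 0;0 0 20 0 0 0' 75 50
python3 -m creep '0 0 15.5 0 0 0;0 0 0 0 0 0;0 0 0 0 0 0' 75
python3 -m creep '0 0 0 0 0 0;0 0 0 0 0 0;0 0 0 0 0 0;0 0 0 0 0 0;0 0 0 0 0 0' 30 50
python3 -m creep '0 0 0 0 0 0;0 0 0 0 0 0;0 0 0 0 0 0;0 0 0 0 0 0;0 0 0 0 0 0'
```

```text
clock: 2.68
position: [493.0, -261.2, 54.7]
orientation: [-180.0, 0.0, 54.9]
contact_force: [-0.6, -0.4, -1.0]
finger_gap: 74.7
finger_force: 0.0
clock: 2.93
position: [493.3, -261.0, 40.8]
orientation: [-179.9, 0.0, 54.9]
contact_force: [0.8, 0.4, 0.2]
finger_gap: 75.3
finger_force: 0.0
clock: 3.35
position: [494.5, -260.7, 42.4]
orientation: [179.9, 0.0, 55.0]
contact_force: [-0.7, -1.1, 6.5]
finger_gap: 42.9
finger_force: 50.1
clock: 3.77
position: [494.6, -260.7, 42.4]
orientation: [179.9, 0.0, 55.0]
contact_force: [-1.9, -0.8, 5.8]
finger_gap: 42.8
finger_force: 50.1
```

```bash
python3 -m creep '0 0 -10 0 0 0;0 0 -20 0 0 0;0 0 -25 0 0 0;0 0 -25 0 0 0;0 0 -25 0 0 0'
python3 -m creep '0 0 -25 0 0 -5.76;0 0 -10 0 0 -5.76;0 0 0 0 0 -5.76;0 0 0 0 0 -5.76;0 0 0 0 0 -5.76'
python3 -m creep '15 1 0 0 0 0;25 2 0 0 0 0;25 2 0 0 0 0;25 2 0 0 0 0;25 2 0 0 0 0'
python3 -m creep '25 2 0 0 0 0;25 2 0 0 0 0;25 2 0 0 0 0;25 2 0 0 0 0;25 2 0 0 0 0'
python3 -m creep '25 2 0 0 0 0;25 2 0 0 0 0;25 2 0 0 0 0;25 2 0 0 0 0;19 1 0 0 0 0'
python3 -m creep '15 0 0 0 0 0;9 0 0 0 0 0;0 0 0 0 0 0;0 0 0 0 0 0'
python3 - <<'E'
from h import *
s,d=wrist("w2"); d2=env.get_image("top"); cv2.imwrite("pics/t2.png",d2["image"])
print(s["position"],s["orientation"],s["finger_gap"],move(s,[563,117.9,180]))
E
```

```text
clock: 4.18
position: [493.7, -260.0, 147.8]
orientation: [180.0, -0.0, 55.0]
contact_force: [-0.1, -0.2, -3.1]
finger_gap: 42.9
finger_force: 51.4
clock: 4.6
position: [493.9, -260.1, 182.0]
orientation: [180.0, 0.0, 84.1]
contact_force: [-0.2, 0.9, -3.2]
finger_gap: 43.1
finger_force: 51.6
clock: 5.02
position: [515.3, -145.7, 181.7]
orientation: [180.0, 0.0, 83.8]
contact_force: [0.3, 0.3, -3.6]
finger_gap: 42.8
finger_force: 51.6
clock: 5.43
position: [538.8, -22.4, 181.7]
orientation: [180.0, -0.0, 83.8]
contact_force: [0.9, -0.4, -2.7]
finger_gap: 42.9
finger_force: 51.6
clock: 5.85
position: [560.7, 95.5, 181.7]
orientation: [180.0, -0.0, 83.8]
contact_force: [0.4, -0.4, -3.3]
finger_gap: 43.0
finger_force: 51.5
clock: 6.18
position: [563.2, 117.4, 181.2]
orientation: [180.0, 0.0, 83.8]
contact_force: [0.1, -0.1, -3.9]
finger_gap: 42.8
finger_force: 51.5
[563.23371032 117.38720454 181.1506602 ] [1.79995424e+02 9.56440980e-03 8.38111847e+01] 42.80541768828509 [ 0.5 -0.3  1.2]
```

View pics/w2.png

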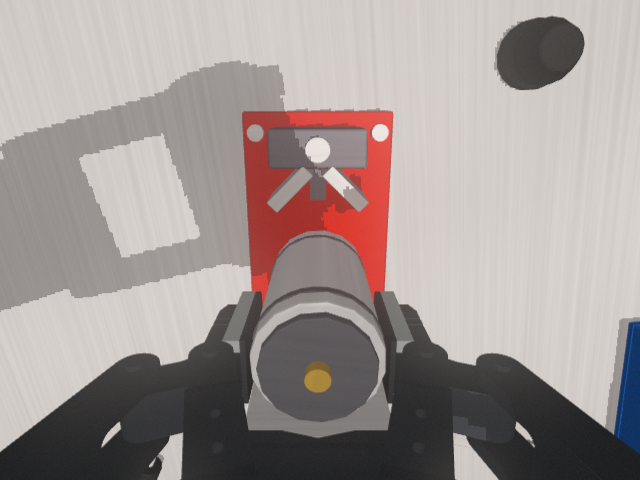

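The wrist view shows the canister held square. Its cap dot is at (317,380), the bed's far corners are at (243,112) and (392,111), and the V-rest tips are at about (272,208) and (362,208). I'll check the lane spot and the canister's offset against these.

```bash
python3 - <<'E'
from h import *
s,d=wrist(); im=d["image"]
C=cast(d,[[243,112],[392,111]],20); print("end corners",C.round(1)[:,:2], np.linalg.norm(C[1]-C[0]))
y=(C[0]-C[1]); print("x axis ang (either)",np.degrees(np.arctan2(y[1],y[0])))
th=np.radians(-6.2); X=np.array([np.cos(th),np.sin(th)]);Y=np.array([-np.sin(th),np.cos(th)])
mid=C.mean(0)[:2]; print("lane from wrist",mid-74.5*Y)
# bed side edges near the pad at row 240
b,g,r=[im[...,i].astype(int) for i in range(3)]
m=(r>80)&(g<70)&(b<70)&(r>2*g)
for row in(130,200,225,250):
    c=np.where(m[row,200:450])[0]+200; P=cast(d,[[c[0],row],[c[-1],row]],20); print(row,c[0],c[-1],P.mean(0)[:2].round(1),np.linalg.norm(P[1]-P[0]).round(1), ((P.mean(0)[:2]-(mid-74.5*Y))@X).round(2))
print("dot in world",cast(d,[317,380],s["position"][2]+42))
print("V tips",cast(d,[[272,208],[362,208]],54).round(1))
E
```

```text
end corners [[516.7 197.3]
 [623.6 186.5]] 107.47080620272358
x axis ang (either) 174.20574227322524
lane from wrist [562.10971789 117.81894451]
130 243 266 [523. 184.] 16.8 -46.01
200 247 346 [547.1 128.9] 76.1 -16.09
225 249 374 [556.4 107.8] 97.9 -4.63
250 250 375 [554.8  87.1] 99.8 -3.91
dot in world [[561.95863081 117.52442144 223.0255172 ]]
V tips [[532.3 132.3  54. ]
 [593.8 125.7  54. ]]
```

```bash
python3 -m creep '0 0 15 0 0 0;0 0 20 0 0 0;0 0 20 0 0 0;0 0 20 0 0 0;0 0 15 0 0 0'
python3 -m creep '0 0 10 0 0 0;0 0 8 0 0 0;0 0 6 0 0 0;0 0 0 0 0 0;0 0 0 0 0 0'
python3 -m creep '0 0 1.5 0 0 0;0 0 1 0 0 0;0 0 0 0 0 0'
```

```text
clock: 6.75
position: [562.5, 116.8, 87.9]
orientation: [-179.9, 0.0, 83.7]
contact_force: [0.3, 0.3, -4.2]
finger_gap: 42.7
finger_force: 51.6
clock: 7.17
position: [563.5, 117.5, 67.1]
orientation: [180.0, -0.0, 83.8]
contact_force: [-0.2, 0.3, -2.5]
finger_gap: 43.4
finger_force: 51.6
clock: 7.42
position: [563.5, 117.5, 64.6]
orientation: [180.0, -0.0, 83.8]
contact_force: [0.3, -0.4, -2.5]
finger_gap: 42.4
finger_force: 51.6
```

```bash
python3 -m creep '0 0 1 0 0 0;0 0 0.5 0 0 0;0 0 0 0 0 0'
python3 -m creep '0 0 0.5 0 0 0;0 0 0.3 0 0 0;0 0 0 0 0 0'
```

```text
clock: 7.67
position: [563.3, 117.5, 62.8]
orientation: [-180.0, -0.0, 83.8]
contact_force: [-0.8, -0.3, -2.5]
finger_gap: 43.0
finger_force: 51.6
clock: 7.92
position: [563.5, 117.5, 62.4]
orientation: [180.0, -0.0, 83.8]
contact_force: [-1.5, -0.1, 3.2]
finger_gap: 42.9
finger_force: 52.2
```

The foot is on the bed. While holding it, I'll slide the canister toward +y to feel where the V-rest meets it, since that gives the key angle where clamping starts.

```bash
python3 -m creep '1 0 -0.4 0 0 0;0.5 0 0 0 0 0;0.5 0 0 0 0 0;0 0 0 0 0 0'
python3 -m creep '0.5 0 0 0 0 0;0.5 0 0 0 0 0;0 0 0 0 0 0'
python3 -m creep '0.5 0 0 0 0 0;0.5 0 0 0 0 0;0 0 0 0 0 0'
```

```text
clock: 8.25
position: [563.7, 119.5, 62.5]
orientation: [180.0, 0.0, 83.8]
contact_force: [0.0, -2.8, 0.2]
finger_gap: 42.9
finger_force: 51.7
clock: 8.5
position: [563.8, 120.6, 62.5]
orientation: [180.0, -0.0, 83.8]
contact_force: [1.8, -0.3, 0.2]
finger_gap: 42.4
finger_force: 51.7
clock: 8.75
position: [563.9, 121.6, 62.5]
orientation: [180.0, -0.0, 83.8]
contact_force: [0.3, -1.2, -0.1]
finger_gap: 42.7
finger_force: 51.8
```

```bash
python3 -m creep '0.5 0 0 0 0 0;0.5 0 0 0 0 0;0 0 0 0 0 0'
```

```text
clock: 9.0
position: [563.9, 122.5, 62.5]
orientation: [180.0, 0.0, 83.8]
contact_force: [0.7, -2.2, 2.2]
finger_gap: 42.8
finger_force: 51.8
```

```bash
python3 -m creep '0.5 0 0 0 0 0;0.5 0 0 0 0 0;0 0 0 0 0 0'
```

```text
clock: 9.25
position: [564.0, 122.9, 62.5]
orientation: [-180.0, 0.1, 83.8]
contact_force: [-1.1, -8.3, 3.5]
finger_gap: 42.8
finger_force: 52.2
```

```bash
python3 -m creep '0.5 0 0 0 0 0;0.5 0 0 0 0 0;0 0 0 0 0 0'
```

```text
clock: 9.5
position: [564.0, 123.2, 62.6]
orientation: [-180.0, 0.1, 83.7]
contact_force: [-3.5, -15.9, 5.8]
finger_gap: 42.7
finger_force: 52.5
```

```bash
python3 -m creep '0.5 0 0 0 0 0;0.5 0 0 0 0 0;0 0 0 0 0 0'
```

```text
clock: 9.75
position: [564.0, 123.5, 62.7]
orientation: [-180.0, 0.2, 83.7]
contact_force: [-4.3, -20.7, 8.3]
finger_gap: 42.5
finger_force: 52.7
```

The canister met the V-rest at about y = 122.7, 5.0 mm past the lane spot. That puts clamping at a key angle near 0.85 rad, with a target near 1.24. I'll relax, release, rise and look.

```bash
python3 -m creep '-1 0 0 0 0 0;-0.6 0 0 0 0 0;0 0 0 0 0 0'
python3 -m creep '0 0 0 0 0 0;0 0 0 0 0 0;0 0 0 0 0 0;0 0 0 0 0 0;0 0 0 0 0 0' 70
python3 -m creep '0 0 -10 0 0 0;0 0 -20 0 0 0;0 0 -25 0 0 0;0 0 -20 0 0 0;0 0 -10 0 0 0'
python3 -m creep '-15 0 0 0 0 0;-25 0 0 0 0 0;-30 0 0 0 0 0;-10 0 0 0 0 0;0 0 0 0 0 0'
python3 -m creep '0 0 0 0 0 0;0 0 0 0 0 0'
python3 - <<'E'
from h import *
s,d=wrist("w3"); t=env.get_image("top"); cv2.imwrite("pics/t3.png",t["image"])
print(s["position"],s["orientation"])
X=np.array([np.cos(np.radians(-6.1)),np.sin(np.radians(-6.1))]);Y=np.array([-X[1],X[0]])
O=np.array([560.0,92.5]); print("key axis",O-60*Y)
E
```

```text
clock: 10.0
position: [564.0, 123.0, 62.6]
orientation: [-180.0, 0.1, 83.8]
contact_force: [-1.3, -9.7, 5.0]
finger_gap: 42.8
finger_force: 52.2
clock: 10.42
position: [564.0, 124.0, 62.3]
orientation: [-180.0, -0.0, 83.8]
contact_force: [-0.2, 0.2, -0.2]
finger_gap: 70.0
finger_force: 0.0
clock: 10.83
position: [564.8, 124.1, 151.0]
orientation: [179.8, -0.1, 83.8]
contact_force: [-0.0, -0.1, 0.7]
finger_gap: 70.2
finger_force: 0.0
clock: 11.25
position: [555.2, 42.6, 147.5]
orientation: [180.0, 0.0, 83.6]
contact_force: [0.2, 0.5, 0.1]
finger_gap: 70.2
finger_force: 0.0
clock: 11.42
position: [555.4, 44.9, 147.4]
orientation: [-180.0, -0.0, 83.8]
contact_force: [1.1, 0.3, 0.6]
finger_gap: 70.1
finger_force: 0.0
[555.43326527  44.92921804 147.36683973] [-1.79992354e+02 -1.43985046e-02  8.37779579e+01]
key axis [553.62415572  32.83972335]
```

View pics/w3.png

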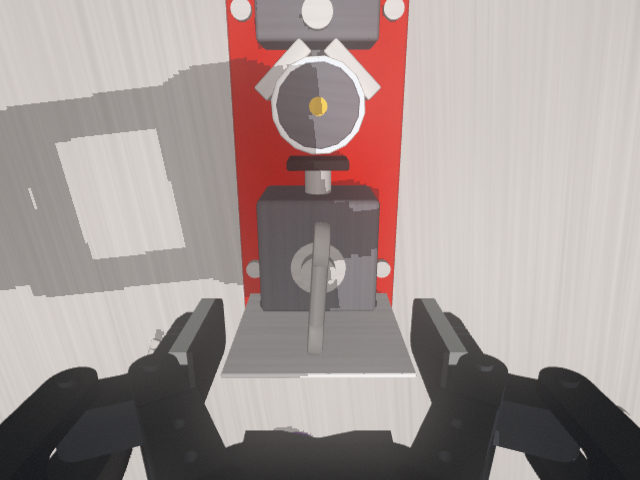

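The canister stands upright between pad and V-rest, with its dot at (318,106). The key's ends are at (322,223) and (315,352) and its hub is at (318,268). I'll compute the key's angle and axis.

```bash
python3 - <<'E'
from h import *
s,d=wrist()
P=cast(d,[[322,223],[315,352]],112); v=P[0]-P[1]; a=np.degrees(np.arctan2(v[1],v[0]))
print("tips",P.round(1),"len",np.linalg.norm(v[:2]),"dir",a,"clockwise from 83.9:",83.9-a,"mid",P.mean(0))
for z in(72,80): print("hub",cast(d,[318,268],z))
print("can dot",cast(d,[318,106],104)[0],"panel top",cast(d,[[222,376],[414,374]],115).round(1))
for g in([553.5,33,147],): print(move(s,g))
E
```

```text
tips [[559.1  72.1 112. ]
 [548.6   4.7 112. ]] len 68.1927637141738 dir 81.10992639448895 clockwise from 83.9: 2.790073605511054 mid [553.86174327  38.37248004 112.        ]
hub [[553.29490706  34.12238068  72.        ]]
hub [[553.62805771  37.33458396  80.        ]]
can dot [562.7286397  123.22797245 104.        ] panel top [[500.1  -2.3 115. ]
 [597.6 -11.5 115. ]]
[-12.3  -0.6   0.3]
```

```bash
python3 -m creep '-6 -0.3 0 0 0 1;-6 -0.3 0 0 0 1.5;0 0 10 0 0 0;0 0 15 0 0 0;0 0 15 0 0 0' 35 100
python3 -m creep '0 0 12 0 0 0;0 0 9 0 0 0;0 0 4 0 0 0;0 0 0 0 0 0;0 0 0 0 0 0'
python3 -m creep '0 0 0 0 0 0;0 0 0 0 0 0' 35
python3 -m creep '0 0 0 0 0 0;0 0 0 0 0 0;0 0 0 0 0 0;0 0 0 0 0 0;0 0 0 0 0 0' 0 100
python3 -m creep '0 0 0 0 0 0;0 0 0 0 0 0;0 0 0 0 0 0'
python3 -c "
from h import *
s=env.read_state();print(s['q'],s['torque'],s['contact_force'])"
```

```text
clock: 11.98
position: [553.4, 32.2, 106.6]
orientation: [180.0, -0.0, 81.2]
contact_force: [-0.4, 0.4, 0.1]
finger_gap: 34.9
finger_force: 0.0
clock: 12.4
position: [553.5, 32.5, 82.7]
orientation: [180.0, -0.0, 81.3]
contact_force: [-0.8, 0.6, -0.3]
finger_gap: 35.1
finger_force: 0.0
clock: 12.57
position: [553.7, 32.5, 83.2]
orientation: [179.9, -0.0, 81.3]
contact_force: [-0.4, -0.2, -0.3]
finger_gap: 34.8
finger_force: 0.0
clock: 12.98
position: [554.1, 32.4, 83.1]
orientation: [179.9, -0.0, 81.3]
contact_force: [5.2, -0.3, 1.3]
finger_gap: 6.1
finger_force: 98.4
clock: 13.23
position: [554.1, 32.4, 83.0]
orientation: [179.9, -0.0, 81.3]
contact_force: [4.9, -1.2, 1.2]
finger_gap: 6.1
finger_force: 98.4
[ 7.16668949e-01 -3.79527864e+00  1.07254897e+02 -3.57859414e-03
  7.64210658e+01  9.45976340e+00] [-0.13029693 -0.7542169  -0.28424286] [ 4.8622484  -1.23425882  1.19693904]
```

```bash
cat > r.py <<'E'
from h import *
s=env.read_state(); print("  Mz %.3f yaw %.2f turned %.3f rad F %s pos %s M %s"%(s["torque"][2],s["orientation"][2],np.radians(83.9-s["orientation"][2]),s["contact_force"].round(1),s["position"].round(1),s["torque"].round(2)))
E
python3 -m creep '0 0.4 0 0 0 2;0 0 0 0 0 2;0 0 0 0 0 2;0 0 0 0 0 2;0 0 0 0 0 0' >/dev/null; python3 r.py
python3 -m creep '0 0 0 0 0 2;0 0 0 0 0 2;0 0 0 0 0 2;0 0 0 0 0 2;0 0 0 0 0 0' | grep finger; python3 r.py
```

```text
Mz 0.176 yaw 73.19 turned 0.187 rad F [ 2.2 -0.6  4. ] pos [554.2  32.4  83. ] M [-0.08 -0.19  0.18]
finger_gap: 6.4
finger_force: 99.0
  Mz 0.181 yaw 65.25 turned 0.326 rad F [ 3.6 -1.1  6.1] pos [554.2  32.4  83. ] M [-0.1  -0.34  0.18]
```

```bash
for k in 1; do python3 -m creep '0.1 0.3 -0.3 0 0 2;0 0 0 0 0 2;0 0 0 0 0 2;0 0 0 0 0 2' >/dev/null; python3 r.py; python3 -m creep '0 0 0 0 0 0;0 0 0 0 0 0' >/dev/null; python3 r.py; done
python3 -m creep '0 0 0 0 0 2;0 0 0 0 0 2;0 0 0 0 0 2;0 0 0 0 0 2' >/dev/null; python3 r.py; python3 -m creep '0 0 0 0 0 0;0 0 0 0 0 0' >/dev/null; python3 r.py
```

```text
Mz 0.393 yaw 57.32 turned 0.464 rad F [ 2.4 -0.9  4.2] pos [554.3  32.4  83. ] M [-0.09 -0.19  0.39]
  Mz 0.106 yaw 57.41 turned 0.462 rad F [ 1.  -1.1  4.6] pos [554.3  32.3  83. ] M [-0.09 -0.2   0.11]
  Mz 0.377 yaw 49.32 turned 0.604 rad F [ 2.5 -1.3  4.5] pos [554.3  32.3  83. ] M [-0.11 -0.24  0.38]
  Mz 0.112 yaw 49.39 turned 0.602 rad F [ 1.9 -0.9  4.1] pos [554.3  32.4  83. ] M [-0.12 -0.24  0.11]
```

```bash
python3 -m creep '0 0 0 0 0 2;0 0 0 0 0 2' >/dev/null; python3 r.py; 
python3 -m creep '0 0 0 0 0 2;0 0 0 0 0 2' >/dev/null; python3 r.py;python3 -m creep '0 0 0 0 0 2;0 0 0 0 0 2' >/dev/null; python3 r.py; python3 -m creep '0 0 0 0 0 0;0 0 0 0 0 0' >/dev/null; python3 r.py
```

```text
Mz 0.463 yaw 45.33 turned 0.673 rad F [ 3.1 -1.3  5.4] pos [554.3  32.3  83. ] M [-0.08 -0.31  0.46]
  Mz 0.463 yaw 41.32 turned 0.743 rad F [ 2.3 -2.1  5.3] pos [554.4  32.3  83. ] M [-0.16 -0.3   0.46]
  Mz 0.396 yaw 37.32 turned 0.813 rad F [ 3.4 -0.7  5.2] pos [554.4  32.3  83. ] M [-0.14 -0.37  0.4 ]
  Mz 0.099 yaw 37.42 turned 0.811 rad F [ 2.4 -2.6  4.1] pos [554.4  32.3  83. ] M [-0.15 -0.38  0.1 ]
```

```bash
python3 -m creep '0 0 0 0 0 2;0 0 0 0 0 2' >/dev/null; python3 r.py; 
python3 -m creep '0 0 0 0 0 2;0 0 0 0 0 2' >/dev/null; python3 r.py;python3 -m creep '0 0 0 0 0 2;0 0 0 0 0 2' >/dev/null; python3 r.py; python3 -m creep '0 0 0 0 0 0;0 0 0 0 0 0' >/dev/null; python3 r.py
```

```text
Mz 0.528 yaw 33.36 turned 0.882 rad F [ 4.1 -2.8  5.6] pos [554.4  32.3  83. ] M [-0.16 -0.38  0.53]
  Mz 0.523 yaw 29.36 turned 0.952 rad F [ 4.3 -2.2  4.1] pos [554.4  32.3  83. ] M [-0.23 -0.44  0.52]
  Mz 0.610 yaw 25.35 turned 1.022 rad F [ 3.4 -2.3  4.9] pos [554.4  32.3  83. ] M [-0.23 -0.47  0.61]
  Mz 0.244 yaw 25.42 turned 1.021 rad F [ 3.  -2.4  5. ] pos [554.4  32.2  83.1] M [-0.26 -0.51  0.24]
```

```bash
python3 -m creep '0 0 0 0 0 2;0 0 0 0 0 2' >/dev/null; python3 r.py; python3 -m creep '0 0 0 0 0 0;0 0 0 0 0 0' >/dev/null; python3 r.py;python3 -m creep '0 0 0 0 0 0;0 0 0 0 0 0' >/dev/null; python3 r.py
```

```text
Mz 0.595 yaw 21.37 turned 1.091 rad F [ 3.9 -2.5  4.6] pos [554.4  32.2  83. ] M [-0.27 -0.45  0.59]
  Mz 0.246 yaw 21.43 turned 1.090 rad F [ 4.5 -2.7  5.2] pos [554.4  32.3  83. ] M [-0.26 -0.52  0.25]
  Mz 0.270 yaw 21.44 turned 1.090 rad F [ 2.9 -3.2  4.7] pos [554.4  32.2  83. ] M [-0.29 -0.51  0.27]
```

```bash
python3 -m creep '0 0 0 0 0 2;0 0 0 0 0 2' >/dev/null; python3 r.py; python3 -m creep '0 0 0 0 0 0;0 0 0 0 0 0' >/dev/null; python3 r.py;python3 -m creep '0 0 0 0 0 0' >/dev/null; python3 r.py;python3 -m creep '0 0 0 0 0 0' >/dev/null; python3 r.py
```

```text
Mz 0.659 yaw 17.38 turned 1.161 rad F [ 3.5 -2.2  4.4] pos [554.4  32.2  83. ] M [-0.34 -0.59  0.66]
  Mz 0.305 yaw 17.44 turned 1.160 rad F [ 4.4 -2.4  4.7] pos [554.4  32.2  83. ] M [-0.27 -0.56  0.31]
  Mz 0.307 yaw 17.45 turned 1.160 rad F [ 3.5 -2.7  5.2] pos [554.4  32.2  83. ] M [-0.31 -0.51  0.31]
  Mz 0.253 yaw 17.45 turned 1.160 rad F [ 4.2 -3.   5. ] pos [554.4  32.2  83. ] M [-0.28 -0.58  0.25]
```

```bash
python3 -m creep '0 0 0 0 0 1;0 0 0 0 0 2' >/dev/null; python3 r.py; python3 -m creep '0 0 0 0 0 0;0 0 0 0 0 0' >/dev/null; python3 r.py;python3 -m creep '0 0 0 0 0 0' >/dev/null; python3 r.py;python3 -m creep '0 0 0 0 0 0' >/dev/null; python3 r.py
```

```text
Mz 0.622 yaw 14.44 turned 1.212 rad F [ 3.6 -2.1  4.9] pos [554.4  32.2  83. ] M [-0.29 -0.57  0.62]
  Mz 0.347 yaw 14.44 turned 1.212 rad F [ 3.4 -2.6  4.8] pos [554.4  32.2  83. ] M [-0.32 -0.57  0.35]
  Mz 0.354 yaw 14.45 turned 1.212 rad F [ 3.3 -2.7  4.9] pos [554.4  32.2  83. ] M [-0.27 -0.56  0.35]
  Mz 0.353 yaw 14.45 turned 1.212 rad F [ 4.7 -2.7  5.6] pos [554.4  32.2  83. ] M [-0.3  -0.59  0.35]
```

The torque excess is about 0.2–0.25 N·m, so roughly 25 N, and the geometry agrees. I'll release narrowly, rise and check.

```bash
python3 -m creep '0 0 0 0 0 0;0 0 0 0 0 0;0 0 0 0 0 0' 22
python3 -m creep '0 0 -8 0 0 0;0 0 -15 0 0 0;0 0 -20 0 0 0;0 0 -20 0 0 0;0 0 -15 0 0 0'
python3 -m creep '0 0 -10 0 0 -7;0 0 0 0 0 -7;0 0 0 0 0 -7;0 0 0 0 0 -7;0 0 0 0 0 -7'
python3 -m creep '0 0 0 0 0 -7;0 0 0 0 0 -7;0 0 0 0 0 -7;0 0 0 0 0 -7;0 0 0 0 0 -6.4'
python3 -m creep '0 0 0 0 0 0;0 0 0 0 0 0;0 0 0 0 0 0'
python3 - <<'E'
from h import *
s,d=wrist("w4"); print(s["position"],s["orientation"]); t=env.get_image("top"); cv2.imwrite("pics/t4.png",t["image"])
E
```

```text
clock: 18.15
position: [553.6, 32.5, 82.2]
orientation: [-180.0, 0.1, 14.3]
contact_force: [0.9, 0.1, -0.1]
finger_gap: 22.1
finger_force: 0.0
clock: 18.57
position: [554.2, 32.5, 162.9]
orientation: [180.0, -0.1, 14.3]
contact_force: [-0.1, 0.3, -0.7]
finger_gap: 22.0
finger_force: 0.0
clock: 18.98
position: [554.0, 32.5, 171.3]
orientation: [180.0, -0.0, 49.7]
contact_force: [0.3, 1.1, -0.1]
finger_gap: 21.6
finger_force: 0.0
clock: 19.4
position: [554.0, 32.4, 171.2]
orientation: [-180.0, -0.0, 84.1]
contact_force: [-1.1, -0.9, 0.1]
finger_gap: 22.2
finger_force: 0.0
clock: 19.65
position: [554.0, 32.4, 170.9]
orientation: [180.0, -0.0, 83.5]
contact_force: [-0.9, 0.4, -0.2]
finger_gap: 22.4
finger_force: 0.0
[554.02977132  32.42536044 170.92564458] [ 1.79998225e+02 -4.18382482e-03  8.34600045e+01]
```

View pics/w4.png

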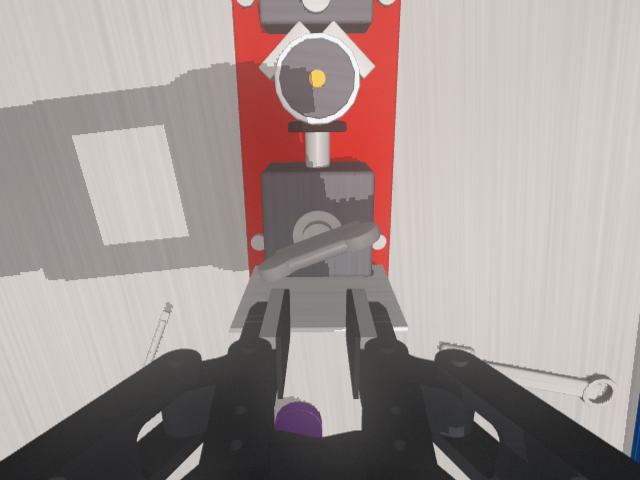

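The pad at (318,127) is against the canister, which sits upright in the V. The key's tips are at about (262,272) and (379,232). I'll check its angle against the turn I felt.

```bash
python3 - <<'E'
from h import *
s,d=wrist()
for z in(100,110):
    P=cast(d,[[262,272],[379,232]],z); v=P[1]-P[0]; a=np.degrees(np.arctan2(v[1],v[0])); print(z,np.linalg.norm(v),a,np.radians(83.9-a),P.mean(0))
P=cast(d,[317.5,78],104)[0]; print("can dot",P)
print(s["clock"])
E
```

```text
100 70.00084708796219 13.573777115714138 1.2274241398221715 [554.01783714  32.47951075 100.        ]
110 66.72956065676135 13.57377711571412 1.227424139822172 [554.36212316  36.05748405 110.        ]
can dot [563.01162686 123.51380417 104.        ]
19.75
```

```bash
python3 -c "
from workcell import env
print(env.sign_off())"
```

```text
the job is handed in; nothing more can be done
None
```

The job is handed in: the canister stands upright in the V-rest, clamped at an estimated 20–26 N with the key at about 1.22 rad. The robot had let go and stood clear, at 20 s on the clock.

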